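# Pin the pipe roller's axle

### The job

Lock the roller on its axle: take the linchpin that has a wire ring out of the rack, push it down through the cross hole in the square end of the axle until its collar sits on the axle, with its ring out past the axle's free end, then swing the ring down over the end of the axle so that it goes right round it, and let go. The hole's exact place has to be found by feel: never press the pin or its ring on the stand with more than 40 N. Leave the plain pin and the other loose things where they are.

Things in the scene. Friction and masses are not known exactly. Their poses are not given: they have to be found in the camera images.
- stand: Blue pipe roller stand bolted to the bench. Origin on the bench top under hole_mid. x level along the steel axle, from its free end towards the roller; y level across the axle; z up. The axle's end part is 22 mm square and 44 mm long, flat top at z = 106 mm, underside at 84 mm. Nothing stands beside or below the axle from the roller out to its free end.
- hole_mid (a point): On the axle's flat top, mid-width: middle of the range of the cross hole (stand's axes). The vertical hole, 11 mm wide with no chamfer to speak of, goes right through, 22 mm in from the axle's free end. The axle has been set in or out by up to 10 mm each way and clamped, so the hole really lies at x = -10 to +10 mm from here, y = 0; this setting is not measured: find it by feel or look.
- roller_mid (a point): Middle of the black roller, 80 mm in diameter, 34 mm long along the axle, its near face 40 mm from hole_mid. Behind it an upright plate to 145 mm above the bench.
- rack: Aluminium pin rack, 60 x 120 x 50 mm (x, y, z), fixed on the bench; origin under its centre. Two 13 mm holes through its top at y = -32 and +32 mm: one holds the linchpin, the other the plain pin (either way round).
- pin_grip (a point): Grip point of the linchpin (steel, 78 mm long, 120 g), on its axis, 6 mm below its top, 36 mm above its collar's underside. The grip is 14 x 14 mm square, 32 mm high, faces square to its x and y axes. z up along the pin; its -x side is where the ring sticks out. The ring's legs pass at y = -19 and +19 mm, 30 mm lower: let fingers reach at most 22 mm below this point.
- pin_collar (a point): The linchpin's axis at the underside of its collar (19 mm wide, 10 mm high), which ends up on the axle's top; same axes as pin_grip. Below it the round shank, 10 mm wide and 36 mm long, its end only slightly bevelled (9 mm wide). In the rack the collar rests on the rack's top, and the pin is free to turn.
- ring_bar (a point): Middle of the far bar of the linchpin's wire ring, on the wire's centre line, 46 mm from the ring's hinge. Wire 5 mm thick, ring 38 mm wide between wire centres (30 g); the bar is straight for 18 mm. The hinge runs along the pin's y axis through its centre line, 6 mm above the collar's underside.
- ring (a joint): Angle of the ring on its hinge: 0 level (sticking out to the pin's -x), negative tilted up, growing as it swings down, to its stop at 1.0 rad (fully over). It has a stiff hinge: it stays where it is left, and takes about 1.1 N at the bar to turn. Its weight can make the held pin lean by 2 or 3 degrees, its foot away from the ring.
- plain_pin: Plain steel pin of about the same size with a round grip and no ring, in the other hole of the rack, 34 mm above the rack's top. Leave alone.
- hammer: Hammer, 260 mm, lying to the left of the stand. Leave alone.
- brush: Brush with a wooden handle, 220 mm. Leave alone.
- coupon: Dark steel plate, 70 x 110 x 8 mm, lying flat. Leave alone.
- angle: Piece of steel angle, 160 mm long, 40 mm high. Leave alone.
- nozzle: Brass torch nozzle standing up, 30 mm wide, 60 mm high. Leave alone.
- tin: Grey tin, 66 mm wide, 75 mm high. Leave alone.
Not all that is in view belongs to the job. Several things have the shape of the stand; the one meant has the colours described above.

How it is judged:
By the outcome, as a careful person would: the job done as asked, in the order asked, and still so for the second after the job is handed in, with the robot touching nothing.
It also fails if it takes over 72 s, if anything falls off the work surface, if the arm or the gripper's body presses on something with over 40 N, if the wrist force passes 120 N, or if a joint passes its speed limit or range.

### The arm

A 7-joint arm with a two-finger parallel gripper is mounted at the origin on the work surface. World frame = base frame: x ahead of the robot, y to its left, z up, the work surface at z = 0. Lengths are in mm, angles in degrees, forces in N, time in s.
With the tool pointing down it reaches from about 400 to 925 mm from the base axis. Payload 4.1 kg.
Tool frame: the origin (TCP) lies between the finger pads; the fingertips stand 11 mm ahead of it and the grasp point (between the pads) lies 8 mm behind it (robot.tips_ahead is the distance from the TCP to the fingertips, in mm); x points along the fingers, z is the direction in which the jaws open and shut, and the axes are right-handed (so a half turn about x gives the same grasp; the last joint's range is limited). The gripper opens to 85 mm and grips with 20 to 120 N. Pads are 22 mm wide; open, the fingers measure 114 mm over their backs; the gripper's body (76 mm by 85 mm) begins 54 mm behind the grasp point. The pads swing forward as they close: fully open they stand 13 mm farther back than shut.
Start: joints at [67.895, 22.827, 2.584, 88.041, -1.071, 69.15, -2.905], TCP at [183.911, -623.473, 242.347] pointing down, gripper open.
Joint ranges: [-161.44, 161.44], [-28.35, 127.94], [-78.24, 83.42], [0, 140.83], [-78.03, 258.03], [13.02, 114.36], [-168.23, 168.23]. Speed limits (degrees/s): [147.25, 147.25, 180, 180, 180, 180, 180].

### API

Orientations are given as a 3x3 rotation matrix whose columns are the frame's x, y, z axes.
In Python, from plant import robot gives the robot as it stands.
- The arm moves only by the tool carry_out, never from a script. Its argument "targets" is a list that holds one entry, the list of rows, each a list of 7 numbers: the gripper's target within -1 to 1 (shut at 1, half-way at 0, fully open at -1), then the shift along the tool's x, y, z in m, then the turn, a rotation vector about the tool's x, y, z in degrees. A call has 1 to 10 rows; each row shifts and turns the commanded pose from where the row before left it, along the tool's axes as they then stand; what a row does not reach is not made up. A row lasts 1/12 s, in which the tool goes at most 41.7 mm and 7.16 degrees, less where a joint would pass 70% of its speed; a pose out of reach is approached as far as the arm can. A call with a gripper value outside its range is refused whole. The fingers move at their own pace and stop on an object; "grip_force" is the grip in N (left out, the last holds). Time passes only in rows, so rows that do not move let the fingers close. It gives the time, the measured TCP pose, the force and the opening at its end, in the units of the state.
- robot.get_state(): the state, without advancing time (a new reading comes with each control period).
- robot.read_camera(name): name is "scene" or "top" or "wrist"; returns a dict with "image" (420x560x3 uint8, red, green, blue), "depth" (420x560 float32, mm along the optical axis (not along the pixel's ray), 0 where there is no reading), "intrinsics" (3x3 intrinsics, pixels), "pose" (4x4, takes a point from camera to world coordinates); the wrist camera has in their place "mount" (4x4, takes a point from camera to tool coordinates, whose origin is the TCP and whose axes are the tool frame's). Camera axes: x right, y down, z forward; pixel columns grow to the right and rows downward; lengths in mm; the calibration is good to about 2 mm. A picture is of the moment at which its call begins: read the wrist's pose just before it.
- robot.job_done(): hands the job in, once; it reports no verdict.
The state is a dict: "time_s": time; "joint_positions": joint angles; "qvel": joint speeds; "tau": joint torques, N m; "tcp_pos": TCP position; "ee_rot": TCP orientation; "wrist_force": force on the tool from outside, world axes, zero at the start; "ft_torque": the same for the moment, N m; "gripper_width": opening from 0.0 (shut) to 1.0 (fully open).
Only numpy, scipy, OpenCV 4.12 (cv2) and the standard library are available. Lean on these libraries where they do the work, as an engineer would, in place of code of your own. Each camera call takes 0.05 s, during which the arm holds its last target. There are 200 camera calls.

## Working session

There is one attempt and no reset: what is moved stays moved. The work goes in short steps, Python scripts to look and compute and a tool call to move; the robot and the scene stay as the last step left them, time stands still between calls to the robot, and variables do not carry over. Pictures are saved under pics/ and viewed, about 8 in all and at most 12, crops included, and the job is handed in when it is done.

Besides the shell and the picture viewer there is one more tool, called after ">>>" as name(argument=value, ...) on one line, values as JSON. carry_out: Moves the arm, as the interface text tells. Its arguments: {"type":"object","properties":{"targets":{"type":"array","items":{"type":"array","items":{"type":"array","items":{"type":"number"}}}},"grip_force":{"type":"number"}},"required":["targets"]}

```bash
ls; mkdir -p pics
python3 - <<'E'
from plant import robot
import cv2,numpy as np,pickle
for n in ("scene","top"):
    c=robot.read_camera(n); pickle.dump(c,open(f"pics/{n}.pkl","wb"))
    cv2.imwrite(f"pics/{n}1.png",cv2.resize(c["image"][:,:,::-1],(784,588)))
    print(n,c["intrinsics"].round(1).tolist(),c["pose"].round(3).tolist())
s=robot.get_state();print({k:np.round(v,3).tolist() for k,v in s.items()})
E
```

```text
pics
scene [[497.4, 0.0, 272.1], [0.0, 497.4, 216.2], [0.0, 0.0, 1.0]] [[0.674, 0.566, -0.475, 1178.937], [0.739, -0.532, 0.413, -574.67], [-0.019, -0.629, -0.777, 1202.154], [0.0, 0.0, 0.0, 1.0]]
top [[444.6, 0.0, 275.1], [0.0, 444.6, 212.9], [0.0, 0.0, 1.0]] [[0.001, -0.983, 0.183, 277.582], [-1.0, -0.003, -0.009, 20.868], [0.009, -0.183, -0.983, 1291.724], [0.0, 0.0, 0.0, 1.0]]
{'time_s': 0.1, 'joint_positions': [67.895, 22.868, 2.581, 88.107, -1.072, 69.151, -2.906], 'qvel': [-0.064, -0.097, -0.01, -0.171, -0.04, -0.083, 0.062], 'tau': [0.003, -47.627, 1.37, -25.495, 0.012, 0.005, 0.0], 'tcp_pos': [183.742, -622.913, 241.372], 'ee_rot': [[-0.001, 0.959, 0.283], [0.002, 0.283, -0.959], [-1.0, -0.0, -0.002]], 'wrist_force': [0.354, 0.28, -0.234], 'ft_torque': [-0.009, -0.006, -0.009], 'gripper_width': 1.0}
```

View pics/scene1.png

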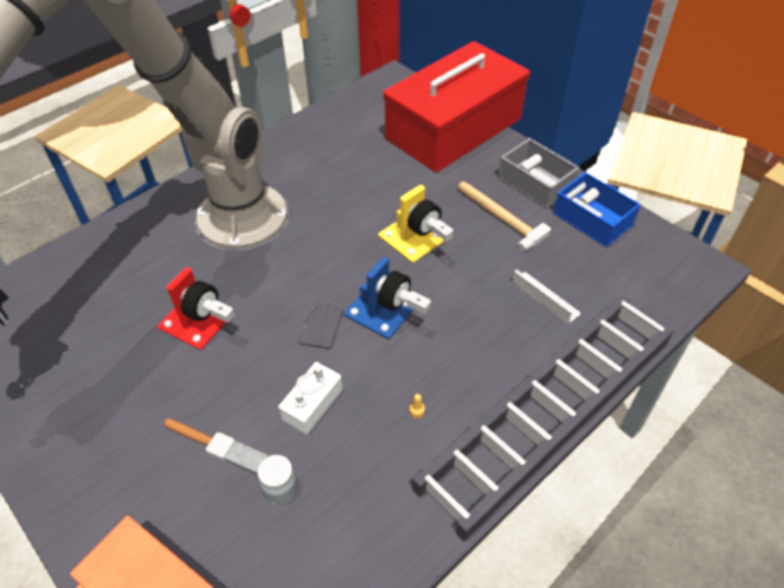

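View pics/top1.png

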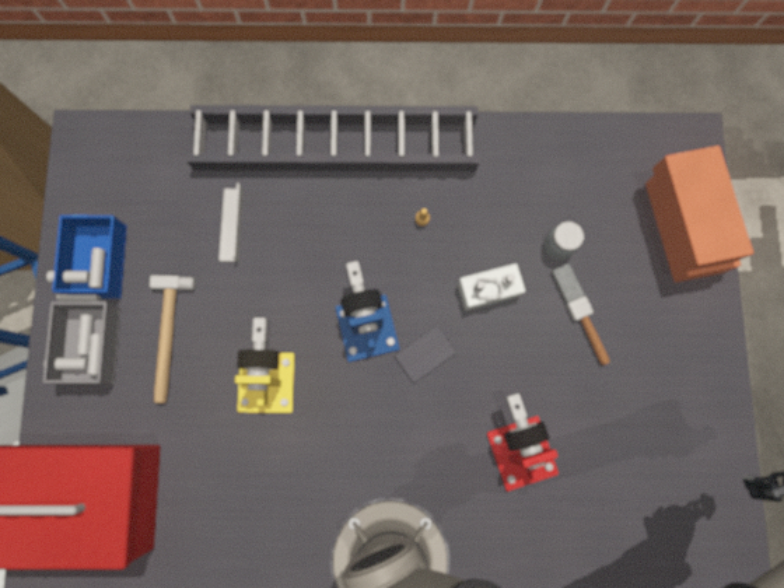

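The scene view shows the blue stand at about (390,295), with its free axle end to the right at (425,300), and the white rack at (312,395). In the top view they are at (360,310) and (492,287). I'll crop both closely for measuring.

Run:
```python
import cv2,numpy as np,pickle
T=pickle.load(open("pics/top.pkl","rb"));S=pickle.load(open("pics/scene.pkl","rb"))
def crop(c,x,y,w=66,h=49): return cv2.resize(c["image"][y:y+h,x:x+w,::-1],(w*6,h*6),interpolation=cv2.INTER_CUBIC)
a=np.hstack([crop(T,319,180),crop(T,225,180)]); b=np.hstack([crop(S,190,254),crop(S,250,180)])
cv2.imwrite("pics/crops.png",np.vstack([a,b]))
```

```text
(no output)
```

View pics/crops.png

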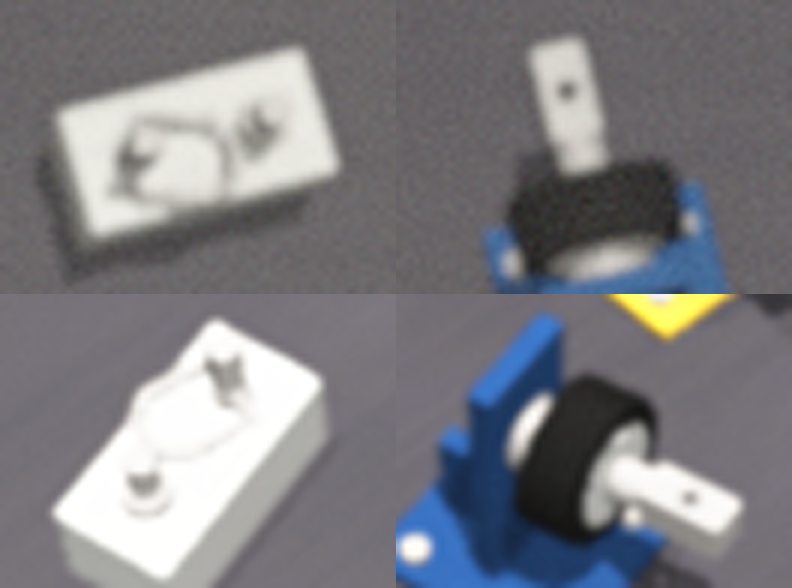

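```bash
cat > h.py <<'E'
import numpy as np,pickle
def ray(c,px,z,pose=None):
    P=c["pose"] if pose is None else pose
    d=P[:3,:3]@np.linalg.inv(c["intrinsics"])@[px[0],px[1],1]; o=P[:3,3]
    return o+d*(z-o[2])/d[2]
def ik_turn(R0,R1):
    from scipy.spatial.transform import Rotation as R
    return R.from_matrix(R0.T@R1).as_rotvec(degrees=True)
E
python3 - <<'E'
from h import *
T=pickle.load(open("pics/top.pkl","rb"));S=pickle.load(open("pics/scene.pkl","rb"))
def p(c,ox,oy,bx,by,x,y,z,n): 
    r=ray(c,(ox+(x-bx+.5)/6-.5,oy+(y-by+.5)/6-.5),z); print(n,r.round(1)); return r
t=lambda x,y,z,n:p(T,319,180,0,0,x,y,z,n)
u=lambda x,y,z,n:p(T,225,180,396,0,x,y,z,n)
s=lambda x,y,z,n:p(S,190,254,0,294,x,y,z,n)
v=lambda x,y,z,n:p(S,250,180,396,294,x,y,z,n)
u(567,90,106,"hole T");v(690,497,106,"hole S")
a=u(556,44,106,"endmid");b=u(580,145,106,"innermid");d=b-a;print("axle dir",np.degrees(np.arctan2(d[1],d[0])),np.hypot(*d[:2]))
for q in [(58,108),(300,48),(340,170),(95,240)]: t(*q,50,"rack T")
for q in [(215,320),(323,383),(165,580),(55,513)]: s(*q,50,"rack S")
t(262,115,84,"plain T");s(145,478,84,"plain S")
t(140,150,92,"lp top T");s(225,355,92,"lp top S")
for z in (56,80): t(225,170,z,"bar T"); s(140,410,z,"bar S")
E
```

```text
hole T [548.8  70.3 106. ]
hole S [552.4  69.7 106. ]
endmid [570.3  75.5 106. ]
innermid [523.3  64.2 106. ]
axle dir -166.4033738275642 48.43490354499504
rack T [ 553.5 -142.5   50. ]
rack T [ 583.3 -259.3   50. ]
rack T [ 523.7 -276.1   50. ]
rack T [ 489.7 -158.7   50. ]
rack S [ 495.5 -158.7   50. ]
rack S [ 556.5 -144.4   50. ]
rack S [ 587.4 -261.1   50. ]
rack S [ 527.4 -276.1   50. ]
plain T [ 542.9 -232.7   84. ]
plain S [ 559.4 -245.5   84. ]
lp top T [ 524.5 -174.3   92. ]
lp top S [ 538.1 -182.4   92. ]
bar T [ 522.4 -220.2   56. ]
bar S [ 514.1 -216.8   56. ]
bar T [ 517.6 -215.5   80. ]
bar S [ 528.  -224.3   80. ]
```

The crops show the hole at (567,90) top and (690,497) scene, and the linchpin in the rack's +y hole with its ring towards the plain pin. I'll move above it for a wrist look.

>>> carry_out(targets=[[[-1, 0, 0.0305, -0.0218, 0, 0, 0], [-1, 0, 0.0305, -0.0218, 0, 0, 0], [-1, 0, 0.0305, -0.0218, 0, 0, 0], [-1, 0, 0.0305, -0.0218, 0, 0, 0], [-1, 0, 0.0305, -0.0218, 0, 0, 0], [-1, 0, 0.0305, -0.0218, 0, 0, 0], [-1, 0, 0.0305, -0.0218, 0, 0, 0], [-1, 0, 0.0305, -0.0218, 0, 0, 0], [-1, 0, 0.0305, -0.0218, 0, 0, 0], [-1, 0, 0.0305, -0.0218, 0, 0, 0]]], grip_force=60)

```text
time_s: 0.93
tcp_pos: [415.3, -326.3, 242.0]
ee_rot: [[-0.0, 0.959, 0.283], [0.0, 0.283, -0.959], [-1.0, -0.0, -0.0]]
wrist_force: [0.1, -0.5, 0.4]
gripper_width: 1.001
```

>>> carry_out(targets=[[[-1, 0, 0.0305, -0.0218, 0, 0, 0], [-1, 0, 0.0305, -0.0218, 0, 0, 0], [-1, 0, 0.0305, -0.0218, 0, 0, 0], [-1, 0, 0.0305, -0.0218, 0, 0, 0], [-1, 0, 0.0305, -0.0218, 0, 0, 0], [-1, 0, 0, 0, -7, 0, 0], [-1, 0, 0, 0, -7, 0, 0], [-1, 0, 0, 0, -7, 0, 0], [-1, 0, 0, 0, -7, 0, 0], [-1, 0, 0, 0, -7, 0, 0]]])

```text
time_s: 1.77
tcp_pos: [529.8, -180.2, 241.7]
ee_rot: [[-0.001, 0.618, 0.786], [0.0, 0.786, -0.618], [-1.0, -0.001, -0.001]]
wrist_force: [0.4, 0.5, 0.7]
gripper_width: 0.995
```

>>> carry_out(targets=[[[-1, 0, 0, 0, -7, 0, 0], [-1, 0, 0, 0, -7, 0, 0], [-1, 0, 0, 0, -7, 0, 0], [-1, 0, 0, 0, 0, 0, 0], [-1, 0, 0, 0, 0, 0, 0]]])

```text
time_s: 2.18
tcp_pos: [529.9, -180.4, 241.9]
ee_rot: [[-0.001, 0.305, 0.952], [0.0, 0.952, -0.305], [-1.0, -0.0, -0.001]]
wrist_force: [-0.2, -0.3, -0.1]
gripper_width: 0.999
```

```bash
cat >> h.py <<'E'
def look(name,view=True):
    from plant import robot
    import cv2
    s=robot.get_state(); c=robot.read_camera("wrist")
    M=np.eye(4);M[:3,:3]=s["ee_rot"];M[:3,3]=s["tcp_pos"]; c["pose"]=M@c["mount"]
    pickle.dump(c,open(f"pics/{name}.pkl","wb"))
    if view: cv2.imwrite(f"pics/{name}.png",cv2.resize(c["image"][:,:,::-1],(784,588)))
    return s,c
E
python3 - <<'E'
from h import *
s,c=look("w1");print(s["time_s"],s["tcp_pos"],np.round(s["ee_rot"],3).tolist(),s["joint_positions"]);print(c["mount"].round(3),c["intrinsics"].round(1))
E
```

```text
2.1833 [ 529.88132097 -180.43292304  241.93273995] [[-0.001, 0.305, 0.952], [0.0, 0.952, -0.305], [-1.0, -0.0, -0.001]] [ 33.94398302  14.74526839 -23.39398925 100.05617086   6.320359
  66.53334326  -9.03935881]
[[  -0.      -0.273    0.962 -131.252]
 [  -0.      -0.962   -0.273   70.22 ]
 [   1.      -0.       0.      -0.814]
 [   0.       0.       0.       1.   ]] [[373.8   0.  276.5]
 [  0.  373.8 212.6]
 [  0.    0.    1. ]]
```

View pics/w1.png

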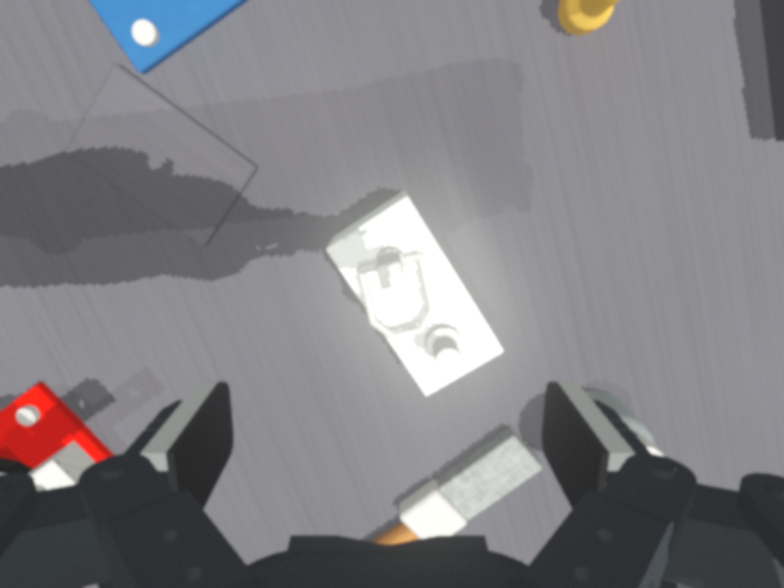

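The wrist view shows the rack at (415,295), the linchpin at about (390,262) and the ring's bar at about (400,328). I need a contrast-stretched crop.

Run:
```python
from h import *
import cv2
c=pickle.load(open("pics/w1.pkl","rb"));im=c["image"][130:290,225:365].astype(float)
g=np.clip((im-150)/105,0,1)**2.5*255
d=c["depth"][130:290,225:365]; dd=np.clip((340-d)/90,0,1)*255
print(np.percentile(d,[0,10,50,90]))
a=cv2.resize(g[:,:,::-1].astype(np.uint8),None,fx=4,fy=4)[:590,:400] if 0 else None
A=cv2.resize(g[15:130,20:115,::-1].astype(np.uint8),None,fx=4,fy=5,interpolation=cv2.INTER_CUBIC)
A=cv2.resize(A,(380,460)); B=cv2.resize(cv2.applyColorMap(dd[15:130,20:115].astype(np.uint8),cv2.COLORMAP_JET),(380,460),interpolation=cv2.INTER_NEAREST)
cv2.imwrite("pics/w1c.png",np.hstack([A,B]))
```

```text
[  0.         325.14500122 369.58016968 406.86318359]
```

View pics/w1c.png

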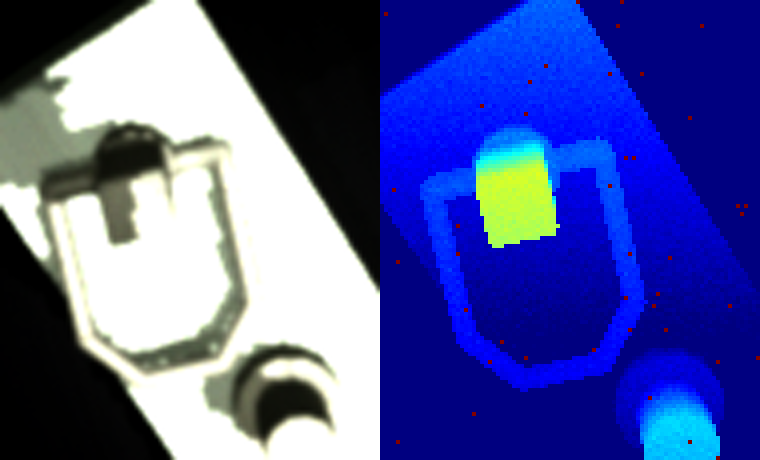

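The depth crop shows the square grip top clearly at (518,207), and the ring from the hinge near (520,165) to the bar at (565,378). I'll take positions from the depth.

```bash
cat >> h.py <<'E'
def cloud(c):
    v,u=np.mgrid[:420,:560]; d=c["depth"].astype(float)
    q=(np.linalg.inv(c["intrinsics"])@np.stack([u.ravel(),v.ravel(),np.ones(u.size)]))*d.ravel()
    p=(c["pose"][:3,:3]@q).T+c["pose"][:3,3]; p[d.ravel()==0]=np.nan
    return p.reshape(420,560,3)
E
python3 - <<'E'
from h import *
import cv2
c=pickle.load(open("pics/w1.pkl","rb"));P=cloud(c)
near=np.hypot(P[...,0]-531,P[...,1]+179)
top=(P[...,2]>88)&(P[...,2]<100)&(near<25)
q=P[top];print("top n",len(q),"z",np.median(q[:,2]))
r=cv2.minAreaRect((q[:,:2]).astype(np.float32));print(r, "centroid",q.mean(0))
def px(x,y): u,v=x/4+245-.4,y/4+145-.4; return P[int(round(v)),int(round(u))]
for n,a in dict(rackA=(600,60),rackB=(720,260),hl=(440,190),hr=(595,153),legl=(455,285),legr=(625,265),bar=(565,378),bar2=(520,383),bar3=(605,362),barL=(470,350),barR=(635,320)).items():
    if n[:3]!="rac" : print(n,px(*[a[0]-380,a[1]]).round(1))
    else: print(n,px(a[0]-380,a[1]).round(1))
E
```

```text
top n 324 z 91.44099590936625
((531.7730712890625, -177.4425811767578), (14.143702507019043, 13.953277587890625), 85.01834869384766) centroid [ 531.88880923 -177.18500937   91.34522642]
rackA [ 556.4 -161.9   49. ]
rackB [ 569.  -212.9   50.1]
hl [ 515.5 -176.2   59.3]
hr [ 548.9 -178.6   59.5]
legl [ 511.3 -197.2   60.1]
legr [ 548.3 -204.4   59.8]
bar [ 528.4 -224.2   62.3]
bar2 [ 519.  -221.9   62.9]
bar3 [ 537.9 -223.7   61.1]
barL [ 510.2 -212.    61.1]
barR [ 546.4 -216.7   61.2]
```

>>> carry_out(targets=[[[-1, 0, 0.0033, 0.0016, 0, 0, 0], [-1, 0, 0, 0, -6.4, 0, 0], [-1, 0, 0, 0, -6.4, 0, 0], [-0.2, 0.02, 0, 0, 0, 0, 0], [-0.2, 0.02, 0, 0, 0, 0, 0], [-0.2, 0.02, 0, 0, 0, 0, 0], [-0.2, 0.02, 0, 0, 0, 0, 0], [-0.2, 0.02, 0, 0, 0, 0, 0], [-0.2, 0, 0, 0, 0, 0, 0], [-0.2, 0, 0, 0, 0, 0, 0]]])

```text
time_s: 3.07
tcp_pos: [532.2, -177.3, 141.6]
ee_rot: [[-0.002, 0.084, 0.996], [0.001, 0.996, -0.084], [-1.0, 0.001, -0.002]]
wrist_force: [-0.5, 0.3, -0.1]
gripper_width: 0.602
```

>>> carry_out(targets=[[[-0.2, 0.015, 0, 0, 0, 0, 0], [-0.2, 0.015, 0, 0, 0, 0, 0], [-0.2, 0.015, 0, 0, 0, 0, 0], [-0.2, 0.01, 0, 0, 0, 0, 0], [-0.2, 0.0075, 0, 0, 0, 0, 0], [-0.2, 0, 0, 0, 0, 0, 0], [-0.2, 0, 0, 0, 0, 0, 0]]])

```text
time_s: 3.65
tcp_pos: [533.3, -177.8, 80.4]
ee_rot: [[0.001, 0.083, 0.997], [-0.0, 0.997, -0.083], [-1.0, -0.0, 0.001]]
wrist_force: [0.6, 0.3, 0.5]
gripper_width: 0.6
```

>>> carry_out(targets=[[[1, 0, 0, 0, 0, 0, 0], [1, 0, 0, 0, 0, 0, 0], [1, 0, 0, 0, 0, 0, 0], [1, 0, 0, 0, 0, 0, 0], [1, 0, 0, 0, 0, 0, 0], [1, 0, 0, 0, 0, 0, 0], [1, 0, 0, 0, 0, 0, 0], [1, 0, 0, 0, 0, 0, 0], [1, 0, 0, 0, 0, 0, 0]]], grip_force=70)

```text
time_s: 4.4
tcp_pos: [533.3, -177.9, 80.7]
ee_rot: [[0.001, 0.083, 0.997], [-0.001, 0.997, -0.083], [-1.0, -0.001, 0.001]]
wrist_force: [-0.9, 0.4, 6.3]
gripper_width: 0.143
```

>>> carry_out(targets=[[[1, -0.005, 0, 0, 0, 0, 0], [1, -0.012, 0, 0, 0, 0, 0], [1, -0.02, 0, 0, 0, 0, 0], [1, -0.02, 0, 0, 0, 0, 0], [1, -0.02, 0, 0, 0, 0, 0], [1, -0.02, 0, 0, 0, 0, 0], [1, -0.02, 0, 0, 0, 0, 0], [1, -0.02, 0, 0, 0, 0, 0], [1, -0.012, 0, 0, 0, 0, 0], [1, -0.005, 0, 0, 0, 0, 0]]])

```text
time_s: 5.23
tcp_pos: [533.6, -177.9, 236.3]
ee_rot: [[0.003, 0.083, 0.997], [-0.001, 0.997, -0.083], [-1.0, -0.001, 0.003]]
wrist_force: [0.6, 0.9, -1.0]
gripper_width: 0.145
```

>>> carry_out(targets=[[[1, 0, 0.012, 0.002, -3, 0, 0], [1, 0, 0.027, 0.006, 0, 0, 0], [1, 0, 0.03, 0.0066, 0, 0, 0], [1, 0, 0.03, 0.0066, 0, 0, 0], [1, 0, 0.03, 0.0066, 0, 0, 0], [1, 0, 0.03, 0.0066, 0, 0, 0], [1, 0, 0.03, 0.0066, 0, 0, 0], [1, 0, 0.03, 0.0066, 0, 0, 0], [1, 0, 0.03, 0.0066, 0, 0, 0], [1, 0, 0.018, 0.002, 0, 0, 0]]])

```text
time_s: 6.07
tcp_pos: [597.4, 91.7, 232.9]
ee_rot: [[-0.001, 0.027, 1.0], [0.002, 1.0, -0.027], [-1.0, 0.002, -0.001]]
wrist_force: [0.5, -0.5, 0.3]
gripper_width: 0.151
```

>>> carry_out(targets=[[[1, 0, 0, 0, -5, 0, 0], [1, 0, 0, 0, -6, 0, 0], [1, 0, 0, 0, -6, 0, 0], [1, 0, 0, 0, -6, 0, 0], [1, 0, 0, 0, -6, 0, 0], [1, 0, 0, 0, -6, 0, 0], [1, 0, 0, 0, -6, 0, 0], [1, 0, 0, 0, -6, 0, 0], [1, 0, 0, 0, -6, 0, 0], [1, 0, 0, 0, -6, 0, 0]]])

```text
time_s: 6.9
tcp_pos: [597.0, 87.0, 232.7]
ee_rot: [[-0.002, -0.844, 0.537], [-0.0, 0.537, 0.844], [-1.0, 0.002, -0.002]]
wrist_force: [-0.2, 0.6, -1.7]
gripper_width: 0.143
```

>>> carry_out(targets=[[[1, 0, 0, 0, -6, 0, 0], [1, 0, 0, 0, -6, 0, 0], [1, 0, 0, 0, -6, 0, 0], [1, 0, 0, 0, -6, 0, 0], [1, 0, 0, 0, -6, 0, 0], [1, 0, 0, 0, -6, 0, 0], [1, 0, 0, 0, -6, 0, 0], [1, 0, 0, 0, -4.5, 0, 0], [1, 0, 0, 0, 0, 0, 0], [1, 0, 0, 0, 0, 0, 0]]])

```text
time_s: 7.73
tcp_pos: [597.2, 86.9, 232.9]
ee_rot: [[-0.002, -0.972, -0.235], [-0.0, -0.235, 0.972], [-1.0, 0.002, 0.0]]
wrist_force: [-0.6, -0.8, -2.3]
gripper_width: 0.149
```

Run:
```python
from h import *
import cv2
s,c=look("w2",False);print(s["time_s"],s["tcp_pos"],np.round(s["ee_rot"],3).tolist(),s["joint_positions"],s["wrist_force"],s["gripper_width"])
P=cloud(c)
d=c["depth"];dd=cv2.applyColorMap((np.clip((420-d)/250,0,1)*255).astype(np.uint8),cv2.COLORMAP_JET)
cv2.imwrite("pics/w2.png",cv2.resize(np.hstack([c["image"][:,120:440,::-1],dd[:,120:440]]),(800,525)))
```

```text
7.7333 [597.21992079  86.93110424 232.91208833] [[-0.002, -0.972, -0.235], [-0.0, -0.235, 0.972], [-1.0, 0.002, 0.0]] [ 27.21228993  25.97236167 -53.2338897   94.19953608  21.74567931
  70.98547743  73.1113102 ] [-0.57959782 -0.80434542 -2.26849837] 0.148741539872526
```

View pics/w2.png

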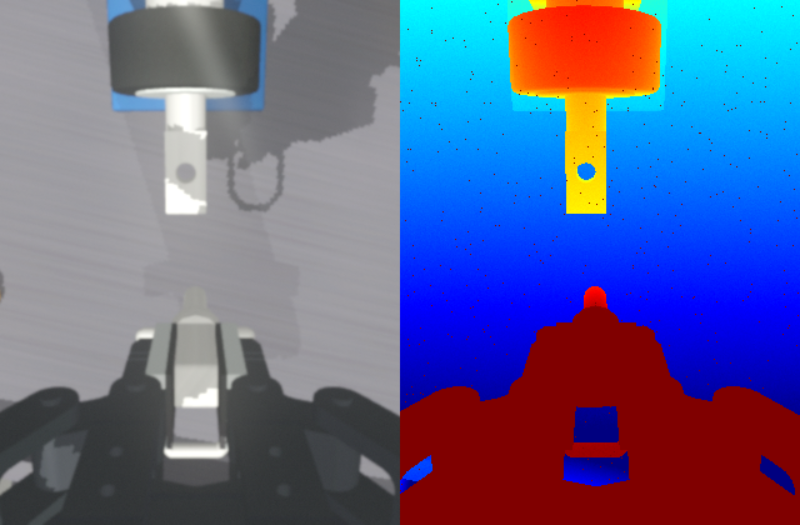

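The wrist view shows the axle square on, with the hole at (586,171) in the depth half and the held pin's tip at (595,290). I'll measure both with the same camera.

```bash
cat > hm.py <<'E'
from h import *
import cv2
def measure(name):
    c=pickle.load(open(f"pics/{name}.pkl","rb"));W=cloud(c)
    K=c["intrinsics"];M=c["pose"]@np.linalg.inv(c["mount"])
    T=(W-M[:3,3])@M[:3,:3]   # tool frame
    top=(abs(W[...,2]-106)<5)&(abs(T[...,2])<40)&(T[...,1]>-10)
    n,l,st,ce=cv2.connectedComponentsWithStats(top.astype(np.uint8));k=1+np.argmax(st[1:,4]);top=l==k
    zt=np.median(W[top][:,2]);print("axle top z",zt)
    cn,hi=cv2.findContours(cv2.morphologyEx(top.astype(np.uint8),cv2.MORPH_OPEN,np.ones((2,2))),cv2.RETR_CCOMP,cv2.CHAIN_APPROX_NONE)
    for a,b in zip(cn,hi[0]):
        A=cv2.contourArea(a)
        if b[3]>=0 and A>30:
            e=cv2.fitEllipse(a);r=ray(c,e[0],zt);print("hole",e[0],e[1],"world",r.round(2),"tool",((r-M[:3,3])@M[:3,:3]).round(2))
    ys=np.nanmedian(T[top][:,1])
    q=T[top];
    yy=np.linspace(q[:,1].min()+3,q[:,1].min()+40,8)
    mid=[(y,np.percentile(q[abs(q[:,1]-y)<2][:,2],[1,99])) for y in yy]
    print("end y",np.percentile(q[:,1],.5));print([(round(y,1),m.round(1).tolist()) for y,m in mid])
    s=np.polyfit(yy,[m.mean() for _,m in mid],1);print("axis slope deg",np.degrees(np.arctan(s[0])), "z at hole via mid")
    tip=(T[...,0]>40)&(T[...,0]<75)&(abs(T[...,2])<9)&(abs(T[...,1])<14)
    t=T[tip];print("shank n",len(t),t.min(0).round(1),t.max(0).round(1))
    for x0 in range(42,72,4):
        w=t[(t[:,0]>=x0)&(t[:,0]<x0+4)]
        if len(w)>8: print(x0+2,"zmid",np.percentile(w[:,2],[2,98]).round(2),"ymax",np.percentile(w[:,1],[50,95]).round(2),len(w))
E
python3 -c "
from hm import *
measure('w2')"
```

```text
axle top z 105.50354772692484
hole (269.3250732421875, 138.7710418701172) (16.547548294067383, 17.024415969848633) world [551.09  72.14 105.5 ] tool [127.49  48.1   -3.56]
end y 26.718823307620813
[(np.float64(29.5), [-15.0, 6.5]), (np.float64(34.8), [-14.9, 6.5]), (np.float64(40.1), [-14.8, 6.5]), (np.float64(45.4), [-14.8, 6.4]), (np.float64(50.7), [-15.3, 6.4]), (np.float64(55.9), [-15.2, 6.4]), (np.float64(61.2), [-15.1, 6.4]), (np.float64(66.5), [-15.1, 6.3])]
axis slope deg -0.38066303693090725 z at hole via mid
shank n 265 [41.2 -0.8 -3.9] [65.8  4.7  5.9]
44 zmid [-2.44  4.22] ymax [3.6  4.27] 37
48 zmid [-3.52  5.15] ymax [3.51 4.27] 51
52 zmid [-3.64  5.71] ymax [3.41 4.23] 47
56 zmid [-3.78  5.36] ymax [3.47 4.31] 48
60 zmid [-3.26  5.38] ymax [3.63 4.35] 40
64 zmid [-3.91  5.06] ymax [3.6  4.51] 37
```

>>> carry_out(targets=[[[1, 0, 0.0122, -0.0012, 0, 0, 0], [1, 0, 0.0122, -0.0012, 0, 0, 0], [1, 0, 0.0122, -0.0011, 0, 0, 0], [1, 0, 0.0122, -0.0011, 0.4, 0, 0], [1, 0.015, 0, 0, 0, 0, 0], [1, 0.015, 0, 0, 0, 0, 0], [1, 0.015, 0, 0, 0, 0, 0], [1, 0.006, 0, 0, 0, 0, 0], [1, 0, 0, 0, 0, 0, 0], [1, 0, 0, 0, 0, 0, 0]]])

```text
time_s: 8.62
tcp_pos: [551.5, 71.4, 182.9]
ee_rot: [[-0.0, -0.973, -0.23], [0.0, -0.23, 0.973], [-1.0, 0.0, 0.0]]
wrist_force: [-0.2, -0.5, -0.7]
gripper_width: 0.143
```

Run:
```python
from hm import *
s,c=look("w3",False);print(s["time_s"],s["tcp_pos"],np.round(s["ee_rot"],4).tolist(),s["wrist_force"])
measure("w3")
d=c["depth"];dd=cv2.applyColorMap((np.clip((320-d)/150,0,1)*255).astype(np.uint8),cv2.COLORMAP_JET)
cv2.imwrite("pics/w3.png",cv2.resize(np.hstack([c["image"][100:320,190:350,::-1],dd[100:320,190:350]]),(800,550)))
```

```text
8.6167 [551.45625038  71.41602734 182.91885243] [[-0.0001, -0.9731, -0.2303], [0.0001, -0.2303, 0.9731], [-1.0, 0.0001, 0.0001]] [-0.2389148  -0.47087674 -0.70035718]
axle top z 105.40648565143755
end y -9.525657863510862
[(np.float64(-7.0), [-10.9, 10.5]), (np.float64(-1.7), [-10.8, 10.5]), (np.float64(3.6), [-10.7, 11.0]), (np.float64(8.9), [-10.6, 10.9]), (np.float64(14.2), [-11.1, 10.8]), (np.float64(19.4), [-11.0, 10.8]), (np.float64(24.7), [-10.2, 9.2]), (np.float64(30.0), [-8.8, 8.5])]
axis slope deg -0.32379428383524944 z at hole via mid
shank n 266 [40.8 -0.5 -3.9] [65.8  4.6  5.8]
44 zmid [-2.59  4.22] ymax [3.65 4.23] 38
48 zmid [-3.53  5.17] ymax [3.51 4.35] 51
52 zmid [-3.65  5.75] ymax [3.38 4.29] 47
56 zmid [-3.7   5.33] ymax [3.68 4.37] 51
60 zmid [-3.83  4.94] ymax [3.57 4.3 ] 42
64 zmid [-3.59  5.43] ymax [3.79 4.35] 33
```

View pics/w3.png

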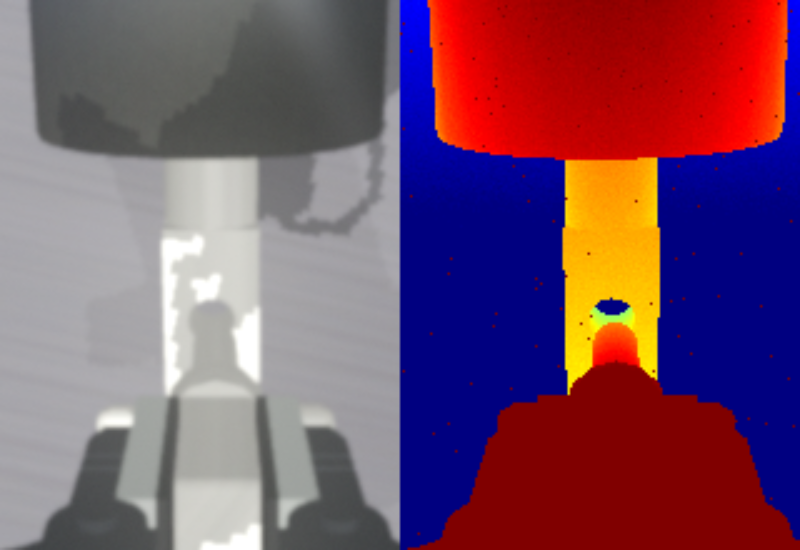

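The close view shows the hole's roller-side rim at row 299 and the pin's tip just in front of it at (615,330), slightly right of the hole. I'll convert the rim to a tool-frame position.

Run:
```python
from hm import *
c=pickle.load(open("pics/w3.pkl","rb"));M=c["pose"]@np.linalg.inv(c["mount"])
P=cloud(c);T=(P-M[:3,3])@M[:3,:3]
for col in range(272,280,1):
    z=P[210:240,col,2]; print(col,[int(v) if v==v else -1 for v in z[5:22]])
for row in (219,219.5,220):
    r=ray(c,(275,row),105.5);print(row,((r-M[:3,3])@M[:3,:3]).round(2))
# hole left/right extents per row
for row in range(219,227):
    w=np.where(P[row,255:295,2]<103)[0]+255
    if len(w): print(row,w.min(),w.max(),((ray(c,((w.min()+w.max())/2,row),105.5)-M[:3,3])@M[:3,:3]).round(2))
```

```text
272 [106, 105, 106, 106, 106, 0, 0, -1, -1, -1, 0, 86, 86, 90, 91, 119, 120]
273 [105, 105, 105, 106, 105, 0, 0, 0, 0, 0, 0, 84, 87, 88, 117, 120, 120]
274 [105, 106, 105, 105, 0, 0, -1, 0, 0, 1, 0, 84, 86, 88, 118, 119, 121]
275 [104, 104, 105, 106, 105, -1, 0, 0, 0, 0, 0, 85, 86, 87, 119, 119, 121]
276 [106, 106, 105, 104, 105, 0, -1, -1, 0, 0, 0, 85, 87, 89, 117, 119, 122]
277 [105, 105, 105, 105, 104, 0, 0, 0, 0, 0, 0, 86, 86, 91, 118, 119, 121]
278 [104, 104, 105, 104, 106, 0, 0, 0, 0, -1, 82, 85, 89, 89, 118, 118, 120]
279 [106, 105, 105, 106, 106, 105, 0, 0, 0, 0, 85, 87, 89, 90, 94, 119, 121]
219 [77.42  6.15  0.44]
219.5 [77.42  5.85  0.44]
220 [77.42  5.54  0.44]
219 255 294 [77.42  6.15  0.15]
220 255 294 [77.42  5.54  0.15]
221 255 294 [77.42  4.93  0.15]
222 255 294 [77.42  4.32  0.15]
223 255 294 [77.42  3.71  0.15]
224 255 294 [77.42  3.09  0.14]
225 255 294 [77.42  2.48  0.14]
226 255 294 [77.42  1.86  0.14]
```

>>> carry_out(targets=[[[1, 0, 0.0009, -0.0009, 0, 0, 0], [1, 0.004, 0, 0, 0, 0, 0], [1, 0.004, 0, 0, 0, 0, 0], [1, 0.001, 0, 0, 0, 0, 0], [1, 0.001, 0, 0, 0, 0, 0], [1, 0, 0, 0, 0, 0, 0], [1, 0, 0, 0, 0, 0, 0]]])

```text
time_s: 9.25
tcp_pos: [550.7, 70.2, 172.7]
ee_rot: [[-0.0, -0.973, -0.231], [0.0, -0.231, 0.973], [-1.0, 0.0, 0.0]]
wrist_force: [1.3, 0.3, -1.5]
gripper_width: 0.145
```

>>> carry_out(targets=[[[1, 0.0005, 0, 0, 0, 0, 0], [1, 0.0005, 0, 0, 0, 0, 0], [1, 0.0005, 0, 0, 0, 0, 0], [1, 0, 0, 0, 0, 0, 0]]])

```text
time_s: 9.58
tcp_pos: [550.7, 70.1, 171.2]
ee_rot: [[-0.0, -0.973, -0.231], [-0.0, -0.231, 0.973], [-1.0, 0.0, -0.0]]
wrist_force: [0.1, 0.6, -2.0]
gripper_width: 0.145
```

>>> carry_out(targets=[[[1, 0.0005, 0, 0, 0, 0, 0], [1, 0.0005, 0, 0, 0, 0, 0], [1, 0.0005, 0, 0, 0, 0, 0], [1, 0, 0, 0, 0, 0, 0]]])

```text
time_s: 9.92
tcp_pos: [550.7, 70.1, 169.6]
ee_rot: [[-0.0, -0.973, -0.231], [-0.0, -0.231, 0.973], [-1.0, 0.0, -0.0]]
wrist_force: [-0.0, 0.1, -1.6]
gripper_width: 0.146
```

>>> carry_out(targets=[[[1, 0.0005, 0, 0, 0, 0, 0], [1, 0.0005, 0, 0, 0, 0, 0], [1, 0, 0, 0, 0, 0, 0]]])

```text
time_s: 10.17
tcp_pos: [550.7, 70.1, 168.7]
ee_rot: [[-0.0, -0.973, -0.231], [-0.0, -0.231, 0.973], [-1.0, 0.0, -0.0]]
wrist_force: [0.8, 0.4, -2.1]
gripper_width: 0.144
```

No contact force yet and the tip is about 4 mm below the axle top, so it is in the hole. Continuing down in small steps.

>>> carry_out(targets=[[[1, 0.001, 0, 0, 0, 0, 0], [1, 0.001, 0, 0, 0, 0, 0], [1, 0.001, 0, 0, 0, 0, 0], [1, 0.001, 0, 0, 0, 0, 0], [1, 0.001, 0, 0, 0, 0, 0], [1, 0, 0, 0, 0, 0, 0]]])

```text
time_s: 10.67
tcp_pos: [550.6, 70.1, 163.5]
ee_rot: [[-0.0, -0.973, -0.231], [-0.0, -0.231, 0.973], [-1.0, 0.0, -0.0]]
wrist_force: [0.5, -0.7, -2.0]
gripper_width: 0.145
```

>>> carry_out(targets=[[[1, 0.001, 0, 0, 0, 0, 0], [1, 0.001, 0, 0, 0, 0, 0], [1, 0.001, 0, 0, 0, 0, 0], [1, 0.001, 0, 0, 0, 0, 0], [1, 0.001, 0, 0, 0, 0, 0], [1, 0, 0, 0, 0, 0, 0]]])

```text
time_s: 11.17
tcp_pos: [550.6, 70.1, 158.5]
ee_rot: [[-0.0, -0.973, -0.231], [-0.0, -0.231, 0.973], [-1.0, 0.0, -0.0]]
wrist_force: [-0.4, -1.0, -1.2]
gripper_width: 0.145
```

>>> carry_out(targets=[[[1, 0.0015, 0, 0, 0, 0, 0], [1, 0.0015, 0, 0, 0, 0, 0], [1, 0.0015, 0, 0, 0, 0, 0], [1, 0.0015, 0, 0, 0, 0, 0], [1, 0.0015, 0, 0, 0, 0, 0], [1, 0.0015, 0, 0, 0, 0, 0], [1, 0, 0, 0, 0, 0, 0]]])

```text
time_s: 11.75
tcp_pos: [550.5, 70.0, 149.4]
ee_rot: [[-0.001, -0.973, -0.231], [-0.0, -0.231, 0.973], [-1.0, 0.001, 0.0]]
wrist_force: [-0.0, -0.0, -1.0]
gripper_width: 0.149
```

>>> carry_out(targets=[[[1, 0.0015, 0, 0, 0, 0, 0], [1, 0.0015, 0, 0, 0, 0, 0], [1, 0.0015, 0, 0, 0, 0, 0], [1, 0.0015, 0, 0, 0, 0, 0], [1, 0.0015, 0, 0, 0, 0, 0], [1, 0.001, 0, 0, 0, 0, 0], [1, 0, 0, 0, 0, 0, 0]]])

```text
time_s: 12.33
tcp_pos: [550.6, 70.1, 141.0]
ee_rot: [[-0.0, -0.973, -0.231], [-0.0, -0.231, 0.973], [-1.0, 0.001, -0.0]]
wrist_force: [-0.1, -0.3, -2.4]
gripper_width: 0.144
```

>>> carry_out(targets=[[[1, 0.001, 0, 0, 0, 0, 0], [1, 0.001, 0, 0, 0, 0, 0], [1, 0.0005, 0, 0, 0, 0, 0], [1, 0.0005, 0, 0, 0, 0, 0], [1, 0.0005, 0, 0, 0, 0, 0], [1, 0, 0, 0, 0, 0, 0]]])

```text
time_s: 12.83
tcp_pos: [550.7, 70.1, 137.7]
ee_rot: [[-0.0, -0.973, -0.231], [-0.0, -0.231, 0.973], [-1.0, 0.0, -0.0]]
wrist_force: [-1.3, -0.1, -0.7]
gripper_width: 0.145
```

>>> carry_out(targets=[[[1, 0.0003, 0, 0, 0, 0, 0], [1, 0.0003, 0, 0, 0, 0, 0], [1, 0, 0, 0, 0, 0, 0]]])

```text
time_s: 13.08
tcp_pos: [550.7, 70.1, 137.1]
ee_rot: [[-0.0, -0.973, -0.231], [-0.0, -0.231, 0.973], [-1.0, 0.0, -0.0]]
wrist_force: [-0.7, -0.1, -1.7]
gripper_width: 0.143
```

>>> carry_out(targets=[[[1, 0.0003, 0, 0, 0, 0, 0], [1, 0, 0, 0, 0, 0, 0]]])

```text
time_s: 13.25
tcp_pos: [550.7, 70.1, 136.8]
ee_rot: [[-0.0, -0.973, -0.231], [-0.0, -0.231, 0.973], [-1.0, 0.0, -0.0]]
wrist_force: [0.1, 0.1, -1.4]
gripper_width: 0.143
```

>>> carry_out(targets=[[[1, 0.0003, 0, 0, 0, 0, 0], [1, 0.0002, 0, 0, 0, 0, 0], [1, 0, 0, 0, 0, 0, 0]]])

```text
time_s: 13.5
tcp_pos: [550.8, 70.2, 136.7]
ee_rot: [[0.0, -0.973, -0.231], [-0.0, -0.231, 0.973], [-1.0, -0.0, -0.0]]
wrist_force: [-1.1, 0.3, 2.4]
gripper_width: 0.144
```

>>> carry_out(targets=[[[1, 0.0003, 0, 0, 0, 0, 0], [1, 0, 0, 0, 0, 0, 0]]])

```text
time_s: 13.67
tcp_pos: [550.8, 70.2, 136.7]
ee_rot: [[0.0, -0.973, -0.231], [-0.001, -0.231, 0.973], [-1.0, 0.0, -0.001]]
wrist_force: [-2.5, -1.8, 4.7]
gripper_width: 0.148
```

Seated: TCP stopped at 136.7 as predicted, and the force has turned upward to 4.7 N. I'll release, rise, back off and look.

>>> carry_out(targets=[[[0, 0, 0, 0, 0, 0, 0], [0, 0, 0, 0, 0, 0, 0], [0, 0, 0, 0, 0, 0, 0], [0, 0, 0, 0, 0, 0, 0], [0, -0.01, 0, 0, 0, 0, 0], [0, -0.02, 0, 0, 0, 0, 0], [0, -0.02, 0, 0, 0, 0, 0], [0, -0.02, 0, 0, 0, 0, 0], [0, -0.02, 0, 0, 0, 0, 0], [1, 0, 0, 0, 0, 0, 0]]])

```text
time_s: 14.5
tcp_pos: [553.3, 71.4, 230.8]
ee_rot: [[0.008, -0.973, -0.231], [0.001, -0.231, 0.973], [-1.0, -0.008, -0.001]]
wrist_force: [1.8, 0.0, 0.5]
gripper_width: 0.373
```

>>> carry_out(targets=[[[1, 0, -0.02, 0, 0, 0, 0], [1, 0, -0.02, 0, 0, 0, 0], [1, 0, -0.02, 0, 0, 0, 0], [1, 0, -0.02, 0, 0, 0, 0], [1, 0, 0, 0, 0, 0, 0], [1, 0, 0, 0, 0, 0, 0], [1, 0, 0, 0, 0, 0, 0]]])

```text
time_s: 15.08
tcp_pos: [627.8, 88.7, 225.7]
ee_rot: [[-0.001, -0.973, -0.231], [-0.0, -0.231, 0.973], [-1.0, 0.001, 0.0]]
wrist_force: [0.4, -0.0, -0.5]
gripper_width: 0.002
```

Run:
```python
from hm import *
s,c=look("w4",False);print(s["time_s"],s["tcp_pos"],np.round(s["ee_rot"],4).tolist(),s["wrist_force"],s["gripper_width"])
P=cloud(c);M=c["pose"]@np.linalg.inv(c["mount"]);T=(P-M[:3,3])@M[:3,:3]
d=c["depth"];dd=cv2.applyColorMap((np.clip((320-d)/150,0,1)*255).astype(np.uint8),cv2.COLORMAP_JET)
cv2.imwrite("pics/w4.png",cv2.resize(np.hstack([c["image"][40:320,180:370,::-1],dd[40:320,180:370]]),(760,560)))
H=np.array([550.8,70.2]);sx=np.array([-.972,-.235]);sy=np.array([.235,-.972])
u=(P[...,:2]-H)@sx;v=(P[...,:2]-H)@sy;z=P[...,2]
for n,m in dict(top=(z>138)&(z<155)&(abs(u)<20)&(abs(v)<20),bar=(z>100)&(z<130)&(u<-38)&(u>-60)&(abs(v)<9),legs=(z>90)&(z<130)&(u<-8)&(u>-35)&(abs(v)>14)&(abs(v)<26),collar=(z>112)&(z<122)&(abs(u)<12)&(abs(v)<12)).items():
    if m.sum(): print(n,m.sum(),"u",np.percentile(u[m],[2,50,98]).round(1),"v",np.percentile(v[m],[2,50,98]).round(1),"z",np.percentile(z[m],[2,50,98]).round(1))
```

```text
15.0833 [627.83789667  88.69577527 225.72199172] [[-0.0013, -0.9729, -0.2312], [-0.0002, -0.2312, 0.9729], [-1.0, 0.0013, 0.0001]] [ 0.42047419 -0.04747622 -0.4710523 ] 0.0016530437063026736
top 714 u [-8.  -0.9  5.7] v [-7.7 -0.7  5.7] z [145.9 147.5 148.9]
bar 202 u [-48.6 -46.5 -44.2] v [-8.7  0.3  8.6] z [116.2 117.9 119.5]
legs 698 u [-34.5 -21.1  -8.4] v [-22.1 -17.4  20.4] z [113.2 115.5 117.7]
collar 186 u [-10.1  -2.3   2. ] v [-11.7   1.3  11.8] z [112.4 114.9 116.7]
```

View pics/w4.png

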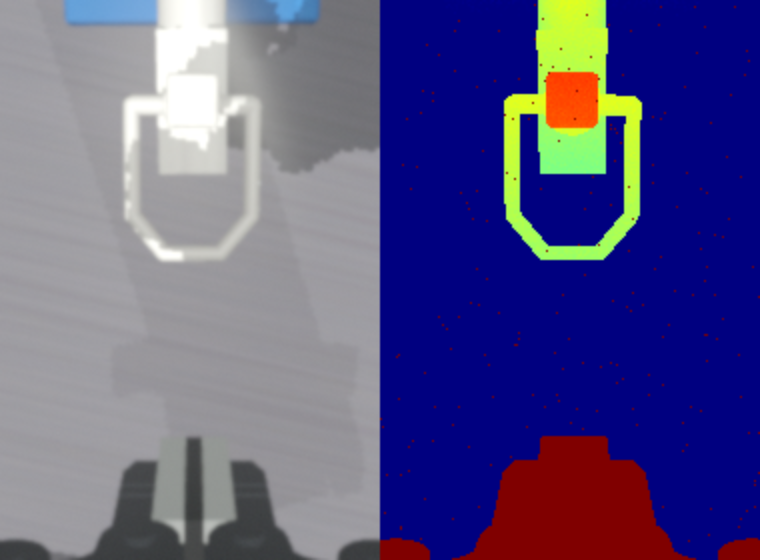

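The pin is seated upright (grip top z=147.5) with the ring square out past the free end, bar at (570,253). I'll tilt the closed fingers 30° so the body stays clear of the pin, then sweep the bar round on its arc.

>>> carry_out(targets=[[[1, 0, 0, 0, 0, 0, 6], [1, 0, 0, 0, 0, 0, 6], [1, 0, 0, 0, 0, 0, 6], [1, 0, 0, 0, 0, 0, 6], [1, 0, 0, 0, 0, 0, 6], [1, 0, 0, 0, 0, 0, 0], [1, 0, 0, 0, 0, 0, 0]]])

```text
time_s: 15.72
tcp_pos: [628.4, 88.8, 224.4]
ee_rot: [[-0.488, -0.842, -0.231], [-0.115, -0.2, 0.973], [-0.865, 0.501, 0.001]]
wrist_force: [-0.2, -0.5, 0.5]
gripper_width: -0.001
```

```bash
cat > g.py <<'E'
import numpy as np
from plant import robot
H=np.array([550.8,70.2]);sx=np.array([-.9725,-.233]);sy=np.array([.233,-.9725])
def st():
    s=robot.get_state();p=s["tcp_pos"]-np.array([*H,0]);R=s["ee_rot"]
    print(round(s["time_s"],2),"u,v,z",(p[:2]@sx).round(2),(p[:2]@sy).round(2),p[2].round(2),"a",R[:,0].round(3),"F",np.round(s["wrist_force"],1),"J",np.round(s["joint_positions"],1))
    return p[:2]@sx,p[:2]@sy,p[2],R
def to(u,v,z):  # shift in tool axes
    cu,cv,cz,R=st(); d=np.array([*((u-cu)*sx+(v-cv)*sy),z-cz]); return (R.T@d).round(2)
E
python3 - <<'E'
from g import *
print("to approach",to(-62.1,0,128.9))
_,_,_,R=st();W=lambda t:np.array([-46*np.cos(t),112-46*np.sin(t)])
a=np.array([R[:2,0]@sx,R[2,0]]);b=np.array([R[:2,1]@sx,R[2,1]])
th=np.linspace(-.08,1,13)
for i in range(12):
    d=W(th[i+1])-W(th[i]);print(th[i+1].round(2),(d@a).round(2),(d@b).round(2))
print("start C",W(-.08)-13.5*a-7*b,"end C",W(1)-13.5*a-7*b)
E
```

```text
15.72 u,v,z -79.81 -0.06 224.4 a [-0.488 -0.115 -0.865] F [-0.2 -0.5  0.5] J [ 11.1  46.9 -45.4  65.9  23.1 107.9  72.5]
to approach [ 91.53 -32.52  -0.16]
15.72 u,v,z -79.81 -0.06 224.4 a [-0.488 -0.115 -0.865] F [-0.2 -0.5  0.5] J [ 11.1  46.9 -45.4  65.9  23.1 107.9  72.5]
0.01 3.51 -2.2
0.1 3.69 -1.87
0.19 3.84 -1.53
0.28 3.97 -1.18
0.37 4.06 -0.82
0.46 4.11 -0.45
0.55 4.14 -0.08
0.64 4.13 0.29
0.73 4.09 0.66
0.82 4.01 1.02
0.91 3.9 1.38
1.0 3.76 1.73
start C [-58.67518642 123.85194365] end C [-37.676214    81.46820243]
```

>>> carry_out(targets=[[[1, 0.0102, -0.0036, 0, 0, 0, 0], [1, 0.0102, -0.0036, 0, 0, 0, 0], [1, 0.0102, -0.0036, 0, 0, 0, 0], [1, 0.0102, -0.0036, 0, 0, 0, 0], [1, 0.0102, -0.0036, 0, 0, 0, 0], [1, 0.0102, -0.0036, 0, 0, 0, 0], [1, 0.0102, -0.0036, 0, 0, 0, 0], [1, 0.0102, -0.0036, 0, 0, 0, 0], [1, 0.0098, -0.0036, 0, 0, 0, 0], [1, 0, 0, 0, 0, 0, 0]]])

```text
time_s: 16.55
tcp_pos: [610.1, 83.8, 128.1]
ee_rot: [[-0.49, -0.841, -0.231], [-0.117, -0.199, 0.973], [-0.864, 0.503, -0.0]]
wrist_force: [0.8, -0.1, -1.0]
gripper_width: -0.001
```

Run:
```python
from g import *
print("to start",to(-58.7,0,123.9))
```

```text
16.55 u,v,z -60.86 0.54 128.09 a [-0.49  -0.117 -0.864] F [ 0.8 -0.1 -1. ] J [ 12.7  49.9 -44.5  74.1  24.9  98.2  71.1]
to start [ 4.7  -0.24  0.54]
```

>>> carry_out(targets=[[[1, 0.0024, 0, 0, 0, 0, 0], [1, 0.0024, 0, 0.0005, 0, 0, 0], [1, 0.0018, -0.0011, 0, 0, 0, 0], [1, 0.0018, -0.0011, 0, 0, 0, 0], [1, 0.0018, -0.001, 0, 0, 0, 0], [1, 0.0018, -0.0009, 0, 0, 0, 0], [1, 0.0038, -0.0015, 0, 0, 0, 0], [1, 0, 0, 0, 0, 0, 0]]])

```text
time_s: 17.22
tcp_pos: [608.4, 84.2, 113.6]
ee_rot: [[-0.486, -0.843, -0.231], [-0.115, -0.2, 0.973], [-0.866, 0.5, -0.0]]
wrist_force: [1.1, 0.1, 0.1]
gripper_width: 0.001
```

>>> carry_out(targets=[[[1, 0.002, -0.0006, 0, 0, 0, 0], [1, 0.002, -0.0006, 0, 0, 0, 0], [1, 0.002, -0.0004, 0, 0, 0, 0], [1, 0.002, -0.0004, 0, 0, 0, 0], [1, 0.0021, -0.0002, 0, 0, 0, 0], [1, 0.002, -0.0002, 0, 0, 0, 0], [1, 0, 0, 0, 0, 0, 0]]])

```text
time_s: 17.8
tcp_pos: [603.9, 83.2, 102.1]
ee_rot: [[-0.488, -0.842, -0.231], [-0.116, -0.2, 0.973], [-0.865, 0.501, -0.0]]
wrist_force: [1.2, 0.5, 0.5]
gripper_width: 0.001
```

Run:
```python
from g import *
print("to th=.46",to(-41.22-12.4,0,91.58+8.2))
```

```text
17.8 u,v,z -54.71 -0.23 102.06 a [-0.488 -0.116 -0.865] F [1.2 0.5 0.5] J [ 13.   50.8 -44.3  76.3  25.5  95.4  70.6]
to th=.46 [ 2.52 -0.2  -0.23]
```

>>> carry_out(targets=[[[1, 0.0025, -0.0002, 0, 0, 0, 0], [1, 0.0021, 0, 0, 0, 0, 0], [1, 0.0021, 0, 0, 0, 0, 0], [1, 0.0021, 0.0001, 0, 0, 0, 0], [1, 0.002, 0.0002, 0, 0, 0, 0], [1, 0.002, 0.0003, 0, 0, 0, 0], [1, 0.0021, 0.0003, 0, 0, 0, 0], [1, 0, 0, 0, 0, 0, 0]]])

```text
time_s: 18.47
tcp_pos: [596.2, 81.3, 89.6]
ee_rot: [[-0.487, -0.842, -0.231], [-0.116, -0.2, 0.973], [-0.866, 0.501, -0.0]]
wrist_force: [1.1, -0.6, 0.9]
gripper_width: 0.001
```

>>> carry_out(targets=[[[1, 0.002, 0.0005, 0, 0, 0, 0], [1, 0.002, 0.0005, 0, 0, 0, 0], [1, 0, 0, 0, 0, 0, 0]]])

```text
time_s: 18.72
tcp_pos: [593.5, 80.7, 86.8]
ee_rot: [[-0.487, -0.842, -0.231], [-0.116, -0.2, 0.973], [-0.866, 0.501, -0.0]]
wrist_force: [0.9, -0.2, -0.3]
gripper_width: 0.001
```

Run:
```python
from g import *
print("to th=.91",to(-46*np.cos(.91)-12.4,0,112-46*np.sin(.91)+8.2));print("to th=1",to(-37.6,0,81.5))
```

```text
18.72 u,v,z -43.95 -0.29 86.78 a [-0.487 -0.116 -0.866] F [ 0.9 -0.2 -0.3] J [ 13.6  50.8 -44.2  78.7  25.8  93.3  70.1]
to th=.91 [ 4.17  1.42 -0.29]
18.72 u,v,z -43.95 -0.29 86.78 a [-0.487 -0.116 -0.866] F [ 0.9 -0.2 -0.3] J [ 13.6  50.8 -44.2  78.7  25.8  93.3  70.1]
to th=1 [ 7.75  2.85 -0.3 ]
```

>>> carry_out(targets=[[[1, 0.002, 0.0006, 0, 0, 0, 0], [1, 0.002, 0.0007, 0, 0, 0, 0], [1, 0.001, 0.0004, 0, 0, 0, 0], [1, 0.001, 0.0004, 0, 0, 0, 0], [1, 0, 0, 0, 0, 0, 0]]])

```text
time_s: 19.13
tcp_pos: [588.9, 79.6, 82.8]
ee_rot: [[-0.487, -0.842, -0.231], [-0.116, -0.2, 0.973], [-0.866, 0.5, -0.0]]
wrist_force: [0.5, -0.5, 0.7]
gripper_width: -0.004
```

>>> carry_out(targets=[[[1, 0.0005, 0.0003, 0, 0, 0, 0], [1, 0.0005, 0.0002, 0, 0, 0, 0], [1, 0.0005, 0.0002, 0, 0, 0, 0], [1, 0, 0, 0, 0, 0, 0]]])

```text
time_s: 19.47
tcp_pos: [587.8, 79.4, 81.9]
ee_rot: [[-0.487, -0.843, -0.231], [-0.116, -0.2, 0.973], [-0.866, 0.5, -0.0]]
wrist_force: [1.0, 0.0, 1.6]
gripper_width: 0.002
```

Run:
```python
from g import *
print("to th=1",to(-37.6,0,81.5))
```

```text
19.47 u,v,z -38.08 -0.35 81.94 a [-0.487 -0.116 -0.866] F [1.  0.  1.6] J [ 14.   50.6 -44.3  79.8  25.8  92.4  69.9]
to th=1 [ 0.62  0.2  -0.35]
```

>>> carry_out(targets=[[[1, 0.0004, 0.0002, 0, 0, 0, 0], [1, 0.0003, 0.0001, 0, 0, 0, 0], [1, 0, 0, 0, 0, 0, 0]]])

```text
time_s: 19.72
tcp_pos: [587.1, 79.3, 81.5]
ee_rot: [[-0.487, -0.843, -0.231], [-0.115, -0.2, 0.973], [-0.866, 0.5, -0.0]]
wrist_force: [0.7, 0.4, 0.8]
gripper_width: 0.002
```

>>> carry_out(targets=[[[1, 0.0004, 0.0002, 0, 0, 0, 0], [1, 0.0002, 0.0001, 0, 0, 0, 0], [1, 0, 0, 0, 0, 0, 0]]])

```text
time_s: 19.97
tcp_pos: [586.6, 79.2, 81.1]
ee_rot: [[-0.487, -0.843, -0.231], [-0.115, -0.2, 0.973], [-0.866, 0.5, -0.0]]
wrist_force: [0.4, -0.2, 1.3]
gripper_width: -0.003
```

>>> carry_out(targets=[[[1, 0.0004, 0.0002, 0, 0, 0, 0], [1, 0.0003, 0.0002, 0, 0, 0, 0], [1, 0, 0, 0, 0, 0, 0]]])

```text
time_s: 20.22
tcp_pos: [585.9, 79.0, 80.7]
ee_rot: [[-0.487, -0.843, -0.231], [-0.115, -0.2, 0.973], [-0.866, 0.5, -0.0]]
wrist_force: [0.8, -0.5, 1.1]
gripper_width: 0.001
```

>>> carry_out(targets=[[[1, 0.0004, 0.0002, 0, 0, 0, 0], [1, 0.0003, 0.0002, 0, 0, 0, 0], [1, 0, 0, 0, 0, 0, 0]]])

```text
time_s: 20.47
tcp_pos: [585.5, 78.9, 80.4]
ee_rot: [[-0.486, -0.843, -0.231], [-0.115, -0.2, 0.973], [-0.866, 0.5, -0.0]]
wrist_force: [1.0, -0.6, 1.9]
gripper_width: -0.0
```

>>> carry_out(targets=[[[1, 0.0004, 0.0002, 0, 0, 0, 0], [1, 0.0003, 0.0002, 0, 0, 0, 0], [1, 0, 0, 0, 0, 0, 0]]])

```text
time_s: 20.72
tcp_pos: [585.2, 78.9, 80.2]
ee_rot: [[-0.485, -0.843, -0.231], [-0.115, -0.2, 0.973], [-0.867, 0.499, -0.0]]
wrist_force: [2.3, 0.3, 3.3]
gripper_width: -0.001
```

>>> carry_out(targets=[[[1, 0.0004, 0.0002, 0, 0, 0, 0], [1, 0, 0, 0, 0, 0, 0]]])

```text
time_s: 20.88
tcp_pos: [585.0, 78.8, 80.0]
ee_rot: [[-0.485, -0.844, -0.23], [-0.115, -0.2, 0.973], [-0.867, 0.498, 0.0]]
wrist_force: [4.0, 0.8, 4.5]
gripper_width: 0.0
```

The force climbs to 6 N at the stop. I'll back straight out along the fingers and look.

>>> carry_out(targets=[[[1, -0.004, 0, 0, 0, 0, 0], [1, -0.01, 0, 0, 0, 0, 0], [1, -0.02, 0, 0, 0, 0, 0], [1, -0.025, 0, 0, 0, 0, 0], [1, -0.025, 0, 0, 0, 0, 0], [1, -0.025, 0, 0, 0, 0, 0], [1, -0.02, 0, 0, 0, 0, 0], [1, -0.005, 0, 0, 0, 0, 0], [1, 0, 0, 0, 0, 0, 0], [1, 0, 0, 0, 0, 0, 0]]])

```text
time_s: 21.72
tcp_pos: [648.8, 93.9, 194.8]
ee_rot: [[-0.488, -0.842, -0.231], [-0.116, -0.2, 0.973], [-0.865, 0.502, -0.0]]
wrist_force: [0.1, -0.4, -0.5]
gripper_width: 0.0
```

Run:
```python
from g import *
from hm import *
st()
s,c=look("w5",False)
P=cloud(c);u=(P[...,:2]-H)@sx;v=(P[...,:2]-H)@sy;z=P[...,2]
for n,m in dict(pintop=(z>138)&(z<155)&(abs(u)<20)&(abs(v)<20),bar=(z>60)&(z<100)&(u<-22.9)&(u>-50)&(abs(v)<9),barlow=(z>60)&(z<82)&(u<-15)&(u>-50)&(abs(v)<9),legs=(z>60)&(z<130)&(u<-5)&(u>-40)&(abs(v)>15)&(abs(v)<24)).items():
    print(n,m.sum(),*[(k,np.percentile(w[m],[2,50,98]).round(1)) for k,w in zip("uvz",(u,v,z)) if m.sum()])
m=(z>60)&(z<130)&(u<-3)&(u>-45)&(abs(v)>15)&(abs(v)<24);print("leg slope deg",np.degrees(np.arctan(np.polyfit(u[m],z[m],1)[0])))
S=robot.read_camera("scene")["image"]
A=cv2.resize(S[190:240,270:325,::-1],(380,345),interpolation=cv2.INTER_CUBIC)
r,q=np.where((abs(u)<45)&(abs(v)<30)&(z>60));r0,c0=int(np.median(r)),int(np.median(q));print(r0,c0)
B=cv2.resize(c["image"][max(0,r0-65):r0+65,c0-72:c0+72,::-1],(380,345),interpolation=cv2.INTER_CUBIC)
cv2.imwrite("pics/end.png",np.hstack([A,B]))
```

```text
21.72 u,v,z -100.85 -0.24 194.77 a [-0.488 -0.116 -0.865] F [ 0.1 -0.4 -0.5] J [  9.6  50.2 -44.4  63.3  24.6 107.1  72.8]
pintop 666 ('u', array([-8.3, -3.8,  4.7])) ('v', array([-7.8, -0.9,  5.5])) ('z', array([138.7, 147.2, 148.7]))
bar 147 ('u', array([-28.3, -26.3, -24.2])) ('v', array([-8.8,  0.2,  8.4])) ('z', array([73.4, 75. , 76.9]))
barlow 147 ('u', array([-28.3, -26.3, -24.2])) ('v', array([-8.8,  0.2,  8.4])) ('z', array([73.4, 75. , 76.9]))
legs 553 ('u', array([-23.5, -13.9,  -5.5])) ('v', array([-22.1, -16. ,  20.1])) ('z', array([ 80.4,  95. , 108.8]))
leg slope deg 57.64462096824172
113 275
```

View pics/end.png

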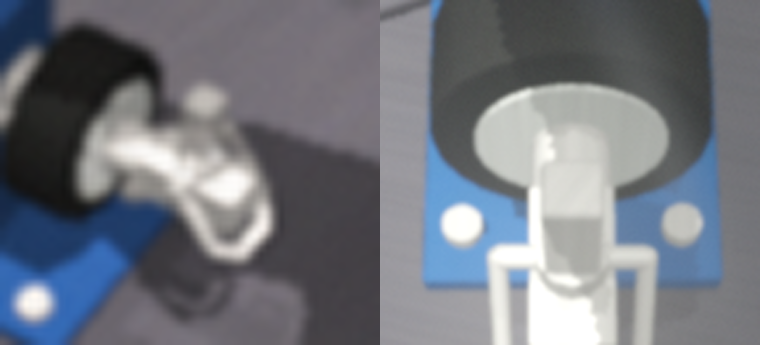

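The scene crop shows the ring looped down round the axle's end (bar at about (240,250)). The wrist crop shows the pin upright with its collar on the axle and both legs passing its sides. Handing in.

```bash
python3 -c "
from plant import robot
print(robot.job_done(), robot.get_state()['time_s'])"
```

```text
the job is handed in; nothing more can be done
the job is handed in; nothing more can be done
```

The roller is locked on its axle. I took the linchpin out of the rack and pushed it down through the axle's cross hole until its collar seated. Then I swung its ring down over the axle's free end to the stop, released it and backed clear. The job was handed in at about 22 s of the 72 s allowed.

- **Pin:** the grip top measures z ≈ 147 mm against 148 mm expected, so the collar is on the axle. The hole was found from a wrist-camera view, and the pin went in on the first try with no search by feel.
- **Ring:** its legs slope at 57.6° (about 1.0 rad, the stop). The bar lies past the free end and below the axle's underside (about 75 mm against 84 mm), with one leg on each side of the axle.
- **Forces:** readings at the ends of the moves stayed under about 7 N, and the wrist read about 0 N after I backed off.
- **Disagreement:** the ring's stop came about 2 mm of finger travel later than I had worked out. The last look showed the ring fully over all the same.

I did not check the plain pin and the other loose things again after the move. No path went near them, apart from the plain pin next to the linchpin in the rack.

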